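# Lay the sample jar on the inclined roller and close the hold-down bar

## Task

Pick up the standing fruit jar with the orange lid and lay it on its side on the roller's sloping cradle, its base against the foot stop at the low end and its lid uphill; do not let it drop or topple. Then swing the red-sleeved hold-down bar fully shut over the jar and let go; leave the white-lidded and green-lidded jars standing where they are.

Things in the scene. Friction and masses are not known exactly. Their poses are not given: they have to be found in the camera images.
- jar: The jar to load: clear glass, dark red cherries inside, orange lid. Straight round body 60 mm in diameter up to 108 mm, then a lid 58 mm in diameter up to the full height of 130 mm; about 0.25 kg, balance point about 65 mm up. Starts standing. Origin at the centre of its base, z along its axis towards the lid.
- jar_top (a point): Centre of the top of the orange lid, 130 mm from the jar's base on its axis.
- jar_white: A like jar (60 mm in diameter, 130 mm tall) with a white lid, standing; leave it alone. Origin at the centre of its base.
- jar_green: A like jar (60 mm in diameter, 130 mm tall) with a green lid, standing; leave it alone. Origin at the centre of its base.
- cradle: Cradle of the jar roller, sloping 0.35 rad. Frame: y runs uphill along it, z is square to the slope and upward, x is level. Origin: where the centre of the jar's base lies when fully home; a seated jar's axis is the y axis, lid towards +y, base on the aluminium foot stop (face at y = 0, its top 10 mm above the axis). The cradle ends at y = 87 mm; beyond, the jar overhangs freely.
- hold_bar (a joint): Hinge of the hold-down bar, rad: 0 = fully shut, across the jar and 4 mm clear of it; grows as it opens, to 1.75; starts open at 1.4 to 1.7. Axis parallel to the cradle's y, through x = 72, z = 39 mm of its frame; the bar lies at y = 35 mm, points to -x at 0 and to +z at 1.57. 135 mm long, 10 mm thick. Stays where it is left; about 1 N at the sleeve moves it.
- bar_grip (a point): Point on the bar's centreline in its red sleeve, 105 mm from the hinge axis; moves with the bar. The sleeve is 16 mm thick and covers the last 55 mm of the bar.
- roller: The fixed machine: white base 190 x 220 mm, 28 mm high, blue motor box 105 mm high behind the cradle's low end. The jar lies on four black rubber wheels, at 14 and 74 mm up the cradle; their tops are 23 mm below the seated jar's axis, at 23 mm either side. Origin on the bench, 50 mm uphill (level) of the cradle's origin and 80 mm below it; z up.

How it is judged:
On the way, in this order (a step that is already met when the one before it is completed fails the run):
1. the orange-lidded jar lies in the cradle, lid uphill, base against the foot stop, with the bar still open (angle between the z axis of jar and the y axis of cradle, either way round below 0.08 rad and y of jar_top in the frame of cradle above 0.12 m and y of jar in the frame of cradle below 0.01 m and z of jar in the frame of cradle below 0.006 m and x of jar in the frame of cradle between -0.007 and 0.007 m and value of joint hold_bar above 0.8 rad), for 0.2 s.
2. the hold-down bar is shut over the jar (value of joint hold_bar below 0.1 rad), for 0.2 s.
At the end, for the whole second after the job is handed in: The orange-lidded jar rests in the cradle, lid uphill: axis within 0.08 rad, base within 10 mm of the foot stop, within 7 mm sideways and 6 mm in height of seated. Bar shut (below 0.10 rad). White and green jars upright (within 0.2 rad) and within 30 mm of where they began (angle between the z axis of jar and the y axis of cradle, either way round below 0.08 rad and y of jar_top in the frame of cradle above 0.12 m and y of jar in the frame of cradle below 0.01 m and z of jar in the frame of cradle below 0.006 m and x of jar in the frame of cradle between -0.007 and 0.007 m and value of joint hold_bar below 0.1 rad and linear speed of jar below 0.02 m/s and distance of each of jar_white, jar_green from where it was at the start of the episode below 0.03 m and angle between each of jar_white, jar_green's own z axis and vertical below 0.2 rad); the robot touches nothing.
It fails at once if the jar is dropped or toppled (moves faster than 0.4 m/s while the fingers do not hold it) (linear speed of jar above 0.4 m/s and contact force between jar and the fingers below 0.5 N).
It fails at once if the white-lidded jar is knocked over or shifted by more than 30 mm (distance of jar_white from where it was at the start of the episode above 0.03 m or angle between jar_white's own z axis and vertical above 0.3 rad).
It fails at once if the green-lidded jar is knocked over or shifted by more than 30 mm (distance of jar_green from where it was at the start of the episode above 0.03 m or angle between jar_green's own z axis and vertical above 0.3 rad).
It also fails if it takes over 64 s, if anything falls off the work surface, if the arm or the gripper's body presses on something with over 40 N, if the wrist force passes 120 N, or if a joint passes its speed limit or range.

## Robot

A 6-joint arm with a two-finger parallel gripper is mounted at the origin on the work surface. World frame = base frame: x ahead of the robot, y to its left, z up, the work surface at z = 0. Lengths are in m, angles in rad, forces in N, time in s.
With the tool pointing down it reaches from about 0.325 to 0.875 m from the base axis. Payload 4.4 kg.
Tool frame: the origin (TCP) lies at the very end of the fingers, on their centre line; the grasp point (between the pads) lies 19 mm behind it; z points along the fingers, y is the direction in which the jaws open and shut (so a half turn about z gives the same grasp; the last joint's range is limited). The gripper opens to 85 mm and grips with 20 to 120 N. Pads are 22 mm wide; open, the fingers measure 114 mm over their backs; the gripper's body (76 mm by 85 mm) begins 54 mm behind the grasp point. The pads swing forward as they close: fully open they stand 13 mm farther back than shut.
Start: joints at [-1.369, 0.207, 1.542, -0, 1.393, -0.15], TCP at [0.198, -0.54, 0.231] pointing down, gripper open.
Joint ranges: [-2.73, 2.73], [-0.86, 2.22], [0.23, 2.46], [-1.11, 4.25], [0.08, 2.63], [-2.82, 2.82]. Speed limits (rad/s): [2.79, 2.79, 3.14, 3.14, 3.14, 3.14].

## Interface

Orientations are given as a unit quaternion [x, y, z, w].
In Python, from plant import sensors, cams, ticket gives the robot as it stands.
- The arm moves only by the tool drive_tool, never from a script. Its argument "plan" is text: rows parted by semicolons, each of 7 numbers parted by spaces: the shift along the tool's x, y, z in m, then the turn, a rotation vector about the tool's x, y, z in degrees, then the finger opening in m, from 0 to 0.0854. In form: dx dy dz ax ay az hand; .... A call has 1 to 12 rows; each row shifts and turns the commanded pose from where the row before left it, along the tool's axes as they then stand; what a row does not reach is not made up. A row lasts 1/10 s, in which the tool goes at most 50 mm and 8.59 degrees, less where a joint would pass 70% of its speed; a pose out of reach is approached as far as the arm can. A call with a gripper value outside its range is refused whole. The fingers move at their own pace and stop on an object; "squeeze" is the grip in N (left out, the last holds). Time passes only in rows, so rows that do not move let the fingers close. It gives the time, the measured TCP pose, the force and the opening at its end, in the units of the state.
- sensors.state(): the state, without advancing time (a new reading comes with each control period).
- cams.read_camera(name): name is "scene" or "top"; returns the picture (400x640x3 uint8, blue, green, red); there is no depth.
- cams.get_calibration(name): a dict with "camera_matrix" (3x3 intrinsics, pixels), "rvec" (rotation vector, rad) and "tvec" (3), from world to camera coordinates, as OpenCV has them. Camera axes: x right, y down, z forward; pixel columns grow to the right and rows downward; lengths in m; the calibration is good to about 2 mm. A picture is of the moment at which its call begins. get_calibration takes no time and is no camera call.
- ticket.hand_in(): hands the job in, once; it reports no verdict.
The state is a dict: "t": time; "qpos": joint angles; "dq": joint speeds; "effort": joint torques, N m; "ee_pos": TCP position; "eef_rot": TCP orientation; "wrist_force": force on the tool from outside, world axes, zero at the start; "wrist_torque": the same for the moment, N m; "opening": finger opening in m.
Only numpy, scipy, OpenCV 4.12 (cv2) and the standard library are available. Lean on these libraries where they do the work, as an engineer would, in place of code of your own. Each camera call takes 0.05 s, during which the arm holds its last target. There are 200 camera calls.

## Working session

There is one attempt and no reset: what is moved stays moved. The work goes in short steps, Python scripts to look and compute and a tool call to move; the robot and the scene stay as the last step left them, time stands still between calls to the robot, and variables do not carry over. Pictures are saved under pics/ and viewed, about 8 in all and at most 12, crops included, and the job is handed in when it is done.

Besides the shell and the picture viewer there is one more tool, called after "Call:" by a JSON object that holds its "method" and its "body". drive_tool: Moves the arm, as the interface text tells. Its arguments: {"type":"object","properties":{"plan":{"type":"string"},"squeeze":{"type":"number"}},"required":["plan"]}

```bash
ls; mkdir -p pics
python3 - <<'E'
from plant import sensors, cams
import cv2
print(sensors.state())
for n in("scene","top"):
    cv2.imwrite(f"pics/{n}0.png",cams.read_camera(n)); c=cams.get_calibration(n); print(n,c)
E
```

```text
pics
{'t': 0.0, 'qpos': array([-1.36949203e+00,  2.07462949e-01,  1.54297645e+00, -7.13326024e-06,
        1.39350215e+00, -1.50514943e-01]), 'dq': array([-0.0007706 ,  0.00023403,  0.00029011,  0.00039497, -0.00148177,
       -0.00023033]), 'effort': array([ 5.95157526e-04, -3.83033359e+01, -2.91595745e+01, -7.04540025e-05,
        1.05823186e-02,  1.13166590e-05]), 'ee_pos': array([ 0.19797218, -0.53902497,  0.23009072]), 'eef_rot': array([ 9.84566969e-01,  1.75004295e-01, -3.33303333e-05, -1.17397871e-03]), 'wrist_force': array([0.75084459, 0.11544868, 0.01407488]), 'wrist_torque': array([-0.01013617,  0.0334558 , -0.00817818]), 'opening': 0.08510829015326637}
scene {'camera_matrix': array([[413.77713472,   0.        , 320.89771882],
       [  0.        , 413.77713472, 195.60593393],
       [  0.        ,   0.        ,   1.        ]]), 'rvec': array([ 1.52011152,  2.12137364, -0.82199318]), 'tvec': array([ 0.13350475, -0.35077527,  1.2189787 ])}
top {'camera_matrix': array([[503.1705517 ,   0.        , 312.22048462],
       [  0.        , 503.1705517 , 198.03789747],
       [  0.        ,   0.        ,   1.        ]]), 'rvec': array([ 2.11337456, -2.17199657,  0.15891927]), 'tvec': array([0.04771216, 0.57336441, 1.1066243 ])}
```

View pics/scene0.png

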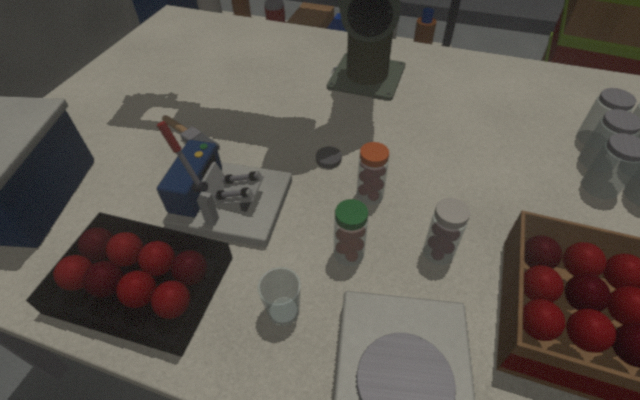

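View pics/top0.png

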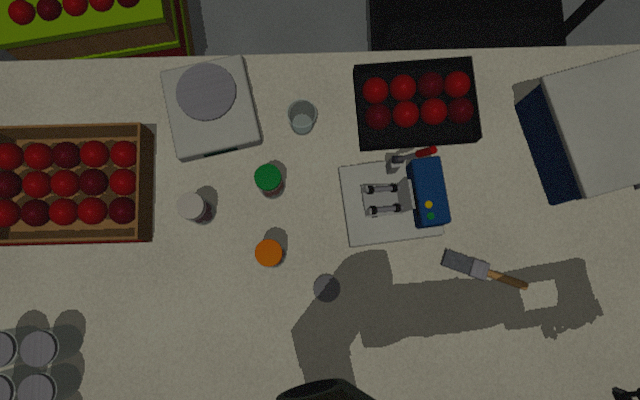

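The pictures show the orange lid at top (269,252), green at (267,178) and white at (191,206). The roller is at about (395,205), with its blue motor box on the right. So uphill is roughly world +y, and the red sleeve is at (428,153). Next I measure.

```bash
cat > h.py <<'E'
import numpy as np, cv2
from plant import sensors, cams
from scipy.spatial.transform import Rotation as R
def cal(n):
    c=cams.get_calibration(n); return c["camera_matrix"],R.from_rotvec(np.ravel(c["rvec"])).as_matrix(),np.ravel(c["tvec"])
def ray(n,p):
    K,M,t=cal(n); d=M.T@np.linalg.solve(K,[p[0],p[1],1.]); return -M.T@t,d/np.linalg.norm(d)
def onz(n,p,z):
    o,d=ray(n,p); return o+d*(z-o[2])/d[2]
def two(p,q):
    o1,d1=ray("scene",p);o2,d2=ray("top",q)
    s=np.linalg.lstsq(np.c_[d1,-d2],o2-o1,rcond=None)[0]
    a,b=o1+s[0]*d1,o2+s[1]*d2; return (a+b)/2,np.linalg.norm(a-b)
def proj(n,P):
    K,M,t=cal(n); q=(M@np.atleast_2d(P).T).T+t; q=q@K.T; return q[:,:2]/q[:,2:]
def blobs(img,lo,hi,mn=25):
    m=cv2.inRange(cv2.cvtColor(img,cv2.COLOR_BGR2HSV),lo,hi)
    k,l,s,c=cv2.connectedComponentsWithStats(m)
    return [(s[i].tolist(),c[i].round(1).tolist()) for i in range(1,k) if s[i][4]>=mn]
E
python3 - <<'E'
from h import *
for n in("scene","top"):
    im=cv2.imread(f"pics/{n}0.png")
    print(n,"cam",ray(n,(320,200))[0].round(3))
    for nm,lo,hi in(("orange",(6,150,90),(16,255,255)),("green",(50,100,40),(80,255,255)),("blue",(100,110,40),(125,255,255)),("yel",(20,130,100),(35,255,255))):
        for s,c in blobs(im,lo,hi,8 if nm in("yel",) else 25): print(nm,s,c,onz(n,c,.13).round(4))
t=cv2.imread("pics/top0.png")[140:255,330:460]; s=cv2.imread("pics/scene0.png")[110:245,150:300]
f=lambda a:cv2.convertScaleAbs(cv2.resize(a,(0,0),fx=5.2,fy=5.2,interpolation=cv2.INTER_CUBIC),alpha=1.5)
cv2.imwrite("pics/t1.png",cv2.resize(f(t),None,fx=1,fy=1)[:600]); cv2.imwrite("pics/s1.png",cv2.resize(cv2.convertScaleAbs(s,alpha=1.5),None,fx=4.4,fy=4.4,interpolation=cv2.INTER_CUBIC))
E
```

```text
scene cam [1.055 0.234 0.677]
orange [361, 143, 27, 19, 395] [374.1, 151.8] [0.4545 0.1278 0.13  ]
green [337, 201, 16, 18, 60] [343.3, 207.4] [0.6093 0.1123 0.13  ]
green [342, 202, 18, 22, 131] [351.4, 213.9] [0.6188 0.1296 0.13  ]
green [358, 208, 8, 9, 25] [361.1, 211.1] [0.6076 0.1436 0.13  ]
blue [424, 8, 9, 12, 64] [427.7, 13.0] [-0.1738  0.1288  0.13  ]
blue [335, 14, 6, 10, 38] [337.4, 17.9] [-0.0665 -0.1121  0.13  ]
blue [174, 180, 18, 11, 48] [183.9, 184.5] [ 0.6487 -0.1802  0.13  ]
yel [196, 152, 6, 5, 24] [198.3, 153.9] [ 0.5676 -0.1976  0.13  ]
top cam [0.403 0.032 1.18 ]
orange [255, 239, 27, 27, 587] [268.2, 252.3] [0.4499 0.1265 0.13  ]
green [254, 164, 27, 27, 554] [267.3, 176.9] [0.6094 0.1262 0.13  ]
green [427, 212, 7, 8, 41] [430.0, 215.4] [ 0.5177 -0.2139  0.13  ]
blue [411, 156, 40, 71, 1858] [430.4, 189.9] [ 0.5718 -0.2181  0.13  ]
yel [425, 201, 7, 7, 40] [428.2, 204.1] [ 0.5417 -0.2116  0.13  ]
```

View pics/t1.png

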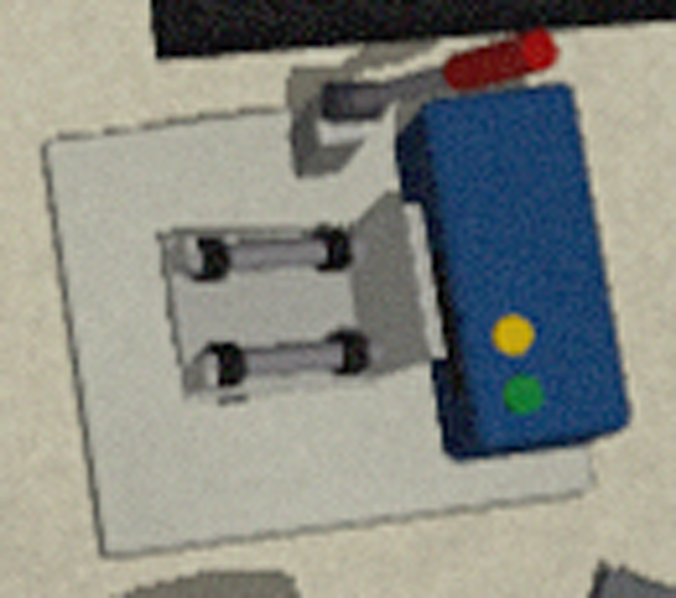

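View pics/s1.png

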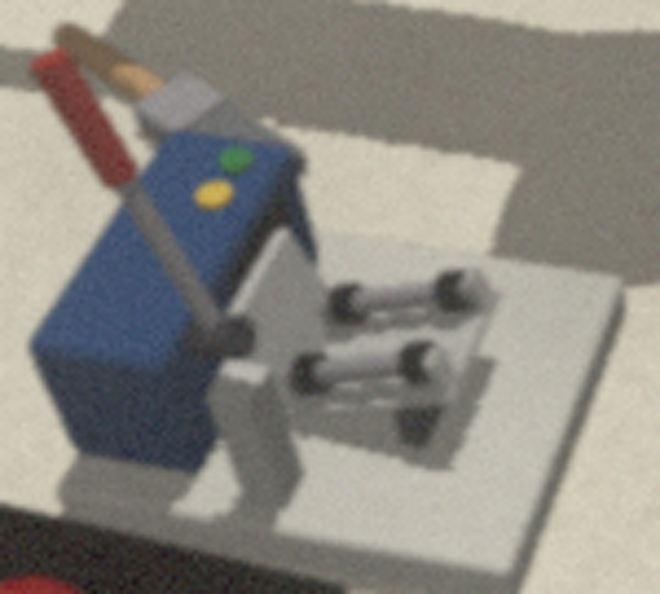

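```bash
cat >> h.py <<'E'
def cradle(px,py,yaw):
    # yaw: heading of the uphill direction
    u=np.array([np.cos(yaw),np.sin(yaw),0]); y=u*np.cos(.35)+np.array([0,0,np.sin(.35)])
    x=np.array([u[1],-u[0],0]); z=np.cross(x,y)
    return np.c_[x,y,z],np.array([px,py,.08])
E
python3 - <<'E'
from h import *
from scipy.optimize import least_squares
T=lambda a:np.array(a)/5.2+[330,140]
S=lambda a:np.array(a)/4.4+[150,110]
W=np.array([[23,74,-34],[23,14,-34],[-23,74,-34],[-23,14,-34]])/1e3
tw=T([(210,257),(335,249),(225,365),(350,352)]); sw=S([(423,360),(310,373),(457,290),(347,302)])
for a,b in zip(sw,tw): print("wheel",*two(a,b))
cz=T([(46,143),(105,555),(592,490)]); C=np.array([onz("top",c,.028) for c in cz]); print("corners",C.round(4),np.linalg.norm(C[1]-C[0]),np.linalg.norm(C[2]-C[1]))
cb=np.array([[95,110],[-95,110],[-95,-110]])/1e3 # roller frame: x, uphill
def pts(p):
    M,o=cradle(*p); return M,o
def res(p,use=3):
    M,o=cradle(*p); Wd=o+W@M.T
    r=[]
    if use&1: r+=[proj("top",Wd)-tw,proj("scene",Wd)-sw]
    if use&2:
        u=np.array([np.cos(p[2]),np.sin(p[2]),0]); c=o*[1,1,0]+.05*u+[0,0,.028]+np.outer(cb[:,0],M[:,0])+np.outer(cb[:,1],u)
        r+=[proj("top",c)-cz]
    return np.concatenate(r).ravel()
for u in(1,2,3):
    s=least_squares(res,[.55,-.15,1.57],args=(u,)); print(u,s.x.round(4),s.fun.reshape(-1,2).round(1).tolist())
M,o=cradle(*s.x)
tp,e=two(S((48,65)),T((542,48))); q=M.T@(tp-o); print("tip world",tp,e,"cradle",q,"ang",np.arctan2(q[2]-.039,.072-q[0]),np.hypot(q[2]-.039,.072-q[0]))
print("white",onz("top",(191,206),.13), "orange two",two((374.1,151.8),(268.2,252.3)),"green",onz("top",(267.3,176.9),.13))
E
```

```text
wheel [ 0.58508699 -0.09660753  0.07269839] 0.003399350082150507
wheel [ 0.59115355 -0.15479659  0.04990249] 0.00198518663930367
wheel [ 0.53864233 -0.10143821  0.0712078 ] 0.0026694037683842138
wheel [ 0.54546855 -0.15889394  0.05123722] 0.0016660980165275352
corners [[ 0.6471 -0.0321  0.028 ]
 [ 0.462  -0.0515  0.028 ]
 [ 0.4847 -0.2668  0.028 ]] 0.18610419724039132 0.21643673945858308
1 [ 0.5713 -0.1799  1.6804] [[-0.6, 0.2], [-1.1, -0.1], [-0.3, -0.3], [-0.7, -0.0], [-1.0, -0.2], [0.0, -0.7], [-1.1, -0.5], [-0.1, -0.4]]
2 [ 0.572  -0.1996  1.6766] [[-0.7, -1.0], [-0.4, 0.6], [1.1, 0.3]]
3 [ 0.5721 -0.1847  1.6985] [[1.5, 0.5], [0.9, -0.3], [2.1, -0.0], [1.6, -0.2], [-2.9, -1.0], [-2.0, -1.1], [-3.4, -1.3], [-2.4, -0.8], [-7.8, 0.7], [-5.8, 2.2], [-4.6, -0.2]]
tip world [ 0.63011678 -0.20100723  0.24862394] 0.002015791025577896 cradle [0.05551993 0.0357116  0.16647121] ang 1.4422248738522303 0.12853210061336112
white [0.55144255 0.28782433 0.13      ] orange two (array([0.45009705, 0.12696113, 0.12597465]), np.float64(0.0001379957417845272)) green [0.60937585 0.1262075  0.13      ]
```

```bash
cat >> h.py <<'E'
CR=(.5713,-.180,1.680)
M,O=cradle(*CR); U=np.array([np.cos(CR[2]),np.sin(CR[2]),0])
def tool(tilt): # tool y = cradle x; tilt deg about tool y from straight down, + = pointing uphill
    B=np.c_[U,M[:,0],[0,0,-1.]]; return R.from_matrix(B)*R.from_euler("y",tilt,degrees=True)
def rows(p,Rt,n,start=None):
    s=sensors.state(); p0,R0=(s["ee_pos"],R.from_quat(s["eef_rot"])) if start is None else start
    rv=(R0.inv()*Rt).as_rotvec()/n; rr=R.from_rotvec(rv)
    A=np.zeros((3,3));Rk=R0
    for _ in range(n): A+=Rk.as_matrix(); Rk=Rk*rr
    d=np.linalg.solve(A,np.asarray(p)-p0); print(n,"x [mm]",(d*1e3).round(2),"deg",np.degrees(rv).round(2))
E
python3 - <<'E'
from h import *
print("stop edge px crop",(proj("top",O+M@[0,0,.01])-[330,140])*5.2, (proj("top",O+M@[-.023,0,.01])-[330,140])*5.2)
tp,e=two(np.array((48,65))/4.4+[150,110],np.array((542,48))/5.2+[330,140]); q=M.T@(tp-O); print("tip cradle",q,"ang",np.arctan2(q[2]-.039,.072-q[0]))
Rt=tool(45); z=Rt.as_matrix()[:,2]; P=np.array([.450,.127,.095]); print(z)
pre=P-.10*z; print("pre",pre,"grasp",P+.022*z)
s=sensors.state(); s0=(s["ee_pos"]+[0,0,.1],R.from_quat(s["eef_rot"]))
rows([.45,.0,.30],Rt,24,s0)
E
```

```text
stop edge px crop [[417.88325815 277.98539421]] [[426.89621261 331.49585692]]
tip cradle [0.05617691 0.03218309 0.16775921] ang 1.4485204147008397
[-0.07706527  0.70289469 -0.70710678]
pre [0.45770653 0.05671053 0.16571068] grasp [0.44830456 0.14246368 0.07944365]
24 x [mm] [24.54 -3.62 11.47] deg [ 1.24  1.58 -3.  ]
```

Call:
{"method": "drive_tool", "body": {"plan": "0 0 -0.05 0 0 0 0.085;0 0 -0.05 0 0 0 0.085;0.0245 -0.0036 0.0115 1.24 1.58 -3 0.085;0.0245 -0.0036 0.0115 1.24 1.58 -3 0.085;0.0245 -0.0036 0.0115 1.24 1.58 -3 0.085;0.0245 -0.0036 0.0115 1.24 1.58 -3 0.085;0.0245 -0.0036 0.0115 1.24 1.58 -3 0.085;0.0245 -0.0036 0.0115 1.24 1.58 -3 0.085;0.0245 -0.0036 0.0115 1.24 1.58 -3 0.085;0.0245 -0.0036 0.0115 1.24 1.58 -3 0.085;0.0245 -0.0036 0.0115 1.24 1.58 -3 0.085;0.0245 -0.0036 0.0115 1.24 1.58 -3 0.085"}}

```text
t: 1.3
ee_pos: [0.3859, -0.3599, 0.2519]
eef_rot: [0.89, 0.422, 0.116, -0.132]
wrist_force: [0.1, -0.3, 0.8]
opening: 0.0846
```

Call:
{"method": "drive_tool", "body": {"plan": "0.0245 -0.0036 0.0115 1.24 1.58 -3 0.085;0.0245 -0.0036 0.0115 1.24 1.58 -3 0.085;0.0245 -0.0036 0.0115 1.24 1.58 -3 0.085;0.0245 -0.0036 0.0115 1.24 1.58 -3 0.085;0.0245 -0.0036 0.0115 1.24 1.58 -3 0.085;0.0245 -0.0036 0.0115 1.24 1.58 -3 0.085;0.0245 -0.0036 0.0115 1.24 1.58 -3 0.085;0.0245 -0.0036 0.0115 1.24 1.58 -3 0.085;0.0245 -0.0036 0.0115 1.24 1.58 -3 0.085;0.0245 -0.0036 0.0115 1.24 1.58 -3 0.085;0.0245 -0.0036 0.0115 1.24 1.58 -3 0.085;0.0245 -0.0036 0.0115 1.24 1.58 -3 0.085"}}

```text
t: 2.5
ee_pos: [0.4573, -0.0498, 0.2813]
eef_rot: [0.663, 0.658, 0.237, -0.268]
wrist_force: [-0.2, 0.9, 0.3]
opening: 0.0853
```

Run:
```python
from h import *
s=sensors.state(); print(s["t"],s["ee_pos"],s["qpos"].round(3))
Rt=tool(45); print(np.degrees((R.from_quat(s["eef_rot"]).inv()*Rt).as_rotvec()))
z=Rt.as_matrix()[:,2]; P=np.array([.450,.127,.095])
rows(P-.10*z,Rt,8)
```

```text
2.5 [ 0.45732882 -0.04975719  0.2813001 ] [-0.668  0.154  1.67   0.542  1.817 -0.663]
[ 2.14864483  3.00803268 -5.83401291]
8 x [mm] [-0.21  1.12 19.61] deg [ 0.27  0.38 -0.73]
```

Call:
{"method": "drive_tool", "body": {"plan": "-0.0002 0.001 0.0196 0.3 0.4 -0.73 0.085;-0.0002 0.001 0.0196 0.3 0.4 -0.73 0.085;-0.0002 0.001 0.0196 0.3 0.4 -0.73 0.085;-0.0002 0.001 0.0196 0.3 0.4 -0.73 0.085;-0.0002 0.001 0.0196 0.3 0.4 -0.73 0.085;-0.0002 0.001 0.0196 0.3 0.4 -0.73 0.085;-0.0002 0.001 0.0196 0.3 0.4 -0.73 0.085;-0.0002 0.001 0.0196 0.3 0.4 -0.73 0.085;0 0 0 0 0 0 0.085;0 0 0 0 0 0 0.085"}}

```text
t: 3.5
ee_pos: [0.457, 0.0545, 0.1662]
eef_rot: [0.617, 0.687, 0.254, -0.286]
wrist_force: [-0.3, -0.7, 0.7]
opening: 0.0852
```

Run:
```python
from h import *
s=sensors.state(); print(s["t"],s["ee_pos"],s["qpos"].round(3))
Rt=tool(45); print(np.degrees((R.from_quat(s["eef_rot"]).inv()*Rt).as_rotvec()))
z=Rt.as_matrix()[:,2]; P=np.array([.450,.127,.095])
rows(P+.022*z,Rt,8)
a=cams.read_camera("top");b=cams.read_camera("scene")
cv2.imwrite("pics/c1.png",np.vstack([cv2.resize(a[150:330,180:450],None,fx=1.6,fy=1.6),cv2.resize(b[60:240,250:520],None,fx=1.6,fy=1.6)]))
```

```text
3.5 [0.45703612 0.05448413 0.16621933] [-0.504  0.264  1.834  0.615  1.57  -0.783]
[-0.15476068 -0.03231843 -0.14683042]
8 x [mm] [ 0.14  0.14 15.48] deg [-0.02 -0.   -0.02]
```

View pics/c1.png

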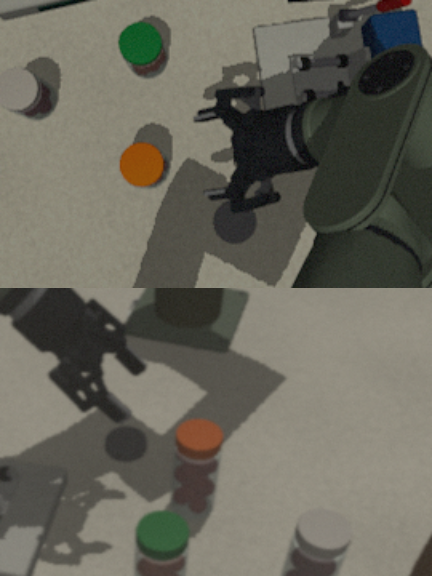

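The fingers straddle the orange jar's approach line: the tips are at crop (195,117) and (207,190), and the lid is at (142,164). I advance along the tool axis.

Call:
{"method": "drive_tool", "body": {"plan": "0 0 0.0155 0 0 0 0.085;0 0 0.0155 0 0 0 0.085;0 0 0.0155 0 0 0 0.085;0 0 0.0155 0 0 0 0.085;0 0 0.0155 0 0 0 0.085;0 0 0.0155 0 0 0 0.085;0.001 0.001 0.0155 0 0 0 0.085;0 0 0.0155 0 0 0 0.085;0 0 0 0 0 0 0.085;0 0 0 0 0 0 0.085"}}

```text
t: 4.6
ee_pos: [0.4497, 0.141, 0.0801]
eef_rot: [0.617, 0.688, 0.255, -0.284]
wrist_force: [0.5, 0.7, -0.9]
opening: 0.0853
```

Run:
```python
from h import *
s=sensors.state(); print(s["t"],s["ee_pos"],s["wrist_force"])
Rt=tool(45); z=Rt.as_matrix()[:,2]; P=np.array([.450,.127,.095]); rows(P+.022*z,Rt,1)
for n in("top","scene"):
    im=cams.read_camera(n); print(n,[(b,onz(n,b[1],.13 if n=="top" else .126).round(4)) for b in blobs(im,(6,150,90),(16,255,255))])
    cv2.imwrite(f"pics/d_{n}.png",cv2.resize(im[150:330,180:450] if n=="top" else im[60:240,250:520],None,fx=2.2,fy=2.2))
```

```text
4.6 [0.44974562 0.14101706 0.08013178] [ 0.53521896  0.66459256 -0.89212635]
1 x [mm] [ 0.64 -1.28  1.61] deg [ 0.02  0.09 -0.09]
top [(([255, 239, 27, 27, 576], [268.0, 252.1]), array([0.4504, 0.1269, 0.13  ]))]
scene [(([361, 142, 28, 20, 435], [374.3, 151.8]), array([0.45  , 0.1274, 0.126 ]))]
```

View pics/d_top.png

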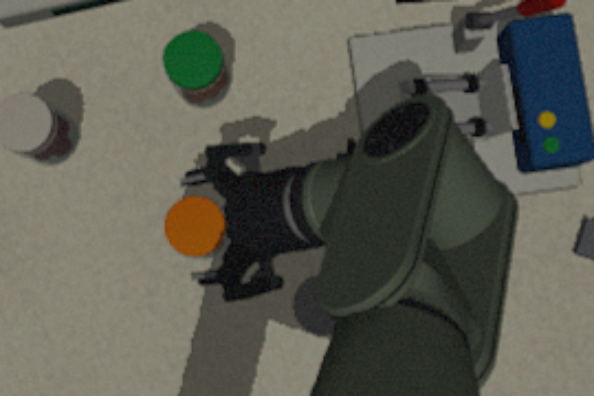

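The jar hasn't moved and the fingers straddle it evenly, at (205,178) and (208,278) around the lid at (195,226). I close the gripper.

Call:
{"method": "drive_tool", "body": {"plan": "0 -0.001 0 0 0 0 0.05;0 0 0 0 0 0 0.05;0 0 0 0 0 0 0.05;0 0 0 0 0 0 0.05;0 0 0 0 0 0 0.05;0 0 0 0 0 0 0.05;0 0 0 0 0 0 0.05;0 0 0 0 0 0 0.05", "squeeze": 45}}

```text
t: 5.5
ee_pos: [0.4493, 0.1408, 0.0806]
eef_rot: [0.617, 0.688, 0.255, -0.284]
wrist_force: [0.7, -2.1, 5.6]
opening: 0.0586
```

Call:
{"method": "drive_tool", "body": {"plan": "0 0 0 0 0 0 0.05;0.002 0 -0.002 0 0 0 0.05;0.007 0 -0.007 0 0 0 0.05;0.014 0 -0.014 0 0 0 0.05;0.014 0 -0.014 0 0 0 0.05;0.014 0 -0.014 0 0 0 0.05;0.014 0 -0.014 0 0 0 0.05;0.007 0 -0.007 0 0 0 0.05;0 0 0 0 0 0 0.05;0 0 0 0 0 0 0.05"}}

```text
t: 6.5
ee_pos: [0.4479, 0.1413, 0.181]
eef_rot: [0.618, 0.688, 0.254, -0.285]
wrist_force: [0.5, 0.8, -2.5]
opening: 0.0588
```

Run:
```python
from h import *
s=sensors.state(); print(s["t"],s["ee_pos"],s["wrist_force"],s["qpos"].round(3))
print(R.from_quat(s["eef_rot"]).as_matrix().round(3))
im=cams.read_camera("top");im2=cams.read_camera("scene")
a=blobs(im,(6,150,90),(16,255,255));b=blobs(im2,(6,150,90),(16,255,255)); print(a,b)
print(two(b[0][1],a[0][1]))
# jar in tool frame assuming it stood at (.450,.127) when TCP was as measured pre-lift
cv2.imwrite("pics/e.png",np.hstack([im[150:330,180:400],im2[60:240,250:470]]))
```

```text
6.5 [0.44787869 0.14127579 0.18097486] [ 0.54887267  0.76479121 -2.53955634] [-0.349  0.179  1.901  0.687  1.499 -0.665]
[[-0.075  0.994 -0.078]
 [ 0.704  0.108  0.701]
 [ 0.706 -0.002 -0.708]]
[([248, 237, 30, 31, 715], [262.7, 251.4])] [([365, 99, 31, 20, 471], [379.9, 108.8])]
(array([0.44750853, 0.12835019, 0.227355  ]), np.float64(0.0003950992633005563))
```

View pics/e.png

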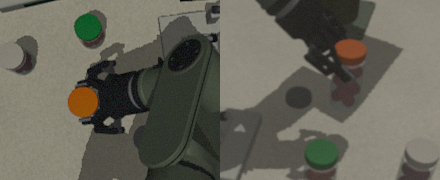

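The jar is held upright and lifted 100 mm: the orange lid triangulates to z≈0.227 plus 4 mm bias, as expected. Next I tilt it and carry it over to the roller.

```bash
cat >> h.py <<'E'
Rg=R.from_quat([.618,.688,.254,-.285]); pg=np.array([.4479,.1413,.1810]); 
jb=Rg.inv().apply(np.array([.4478,.1277,.1003])-pg)   # jar base in tool frame
ja=Rg.inv().apply([0,0,1.])
def place(y,z,x=0.):  # TCP pose with the jar base at cradle (x,y,z), axis along cradle y
    q,_=R.align_vectors([M[:,1],M[:,0]],[ja,[0,1,0]],weights=[1e4,1]); return O+M@[x,y,z]-q.apply(jb),q
def jar(s=None):
    s=s or sensors.state(); r=R.from_quat(s["eef_rot"]); b=M.T@(s["ee_pos"]+r.apply(jb)-O); a=M.T@r.apply(ja); return b,a
E
python3 - <<'E'
from h import *
s=sensors.state(); p,q=place(.02,.10)
print(jb,ja,"via",p,"low",place(0,0)[0],q.as_matrix().round(2).tolist())
via=np.array([.46,.11,.30]); rows(via,q,12)
rows(p,q,12,(via,q))
E
```

```text
[-0.06650402 -0.0013463   0.04767456] [ 0.70539226 -0.00275322 -0.70881181] via [ 0.5657818  -0.11527841  0.19577651] low [ 0.56409225 -0.09986842  0.09498128] [[-0.1, 0.99, 0.04], [0.9, 0.11, -0.42], [-0.42, -0.0, -0.91]]
12 x [mm] [ -0.46   0.72 -10.98] deg [-0.02 -5.84  0.  ]
12 x [mm] [-14.08   6.78  16.17] deg [0. 0. 0.]
```

Call:
{"method": "drive_tool", "body": {"plan": "-0.0005 0.0007 -0.011 0 -5.84 0 0.05;-0.0005 0.0007 -0.011 0 -5.84 0 0.05;-0.0005 0.0007 -0.011 0 -5.84 0 0.05;-0.0005 0.0007 -0.011 0 -5.84 0 0.05;-0.0005 0.0007 -0.011 0 -5.84 0 0.05;-0.0005 0.0007 -0.011 0 -5.84 0 0.05;-0.0005 0.0007 -0.011 0 -5.84 0 0.05;-0.0005 0.0007 -0.011 0 -5.84 0 0.05;-0.0005 0.0007 -0.011 0 -5.84 0 0.05;-0.0005 0.0007 -0.011 0 -5.84 0 0.05;-0.0005 0.0007 -0.011 0 -5.84 0 0.05;-0.0005 0.0007 -0.011 0 -5.84 0 0.05"}}

```text
t: 7.8
ee_pos: [0.4597, 0.11, 0.3005]
eef_rot: [0.652, 0.726, -0.148, 0.162]
wrist_force: [0.5, -0.0, -3.4]
opening: 0.0588
```

Call:
{"method": "drive_tool", "body": {"plan": "-0.007 0.0034 0.008 0 0 0 0.05;-0.0141 0.0068 0.0162 0 0 0 0.05;-0.0141 0.0068 0.0162 0 0 0 0.05;-0.0141 0.0068 0.0162 0 0 0 0.05;-0.0141 0.0068 0.0162 0 0 0 0.05;-0.0141 0.0068 0.0162 0 0 0 0.05;-0.0141 0.0068 0.0162 0 0 0 0.05;-0.0141 0.0068 0.0162 0 0 0 0.05;-0.0141 0.0068 0.0162 0 0 0 0.05;-0.0141 0.0068 0.0162 0 0 0 0.05;-0.007 0.0034 0.008 0 0 0 0.05;0 0 0 0 0 0 0.05"}}

```text
t: 9.0
ee_pos: [0.5478, -0.0799, 0.2124]
eef_rot: [0.653, 0.726, -0.147, 0.159]
wrist_force: [0.1, -0.3, -2.7]
opening: 0.059
```

Run:
```python
from h import *
s=sensors.state(); print(s["t"],s["ee_pos"],s["wrist_force"],s["qpos"].round(3),s["opening"]); print(jar())
rows(*place(.012,.03),8)
a=cams.read_camera("top");b=cams.read_camera("scene")
A=blobs(a,(6,150,90),(16,255,255));B=blobs(b,(6,150,90),(16,255,255)); print(A,B)
cv2.imwrite("pics/f.png",np.hstack([cv2.resize(a[110:270,290:470],None,fx=2.2,fy=2.2),cv2.resize(b[70:230,130:310],None,fx=2.2,fy=2.2)]))
```

```text
9.0 [ 0.5478073  -0.07985612  0.21243589] [ 0.06390377 -0.2987807  -2.70669884] [-0.062  0.174  1.685 -0.457  1.245 -0.027] 0.059009591219085236
(array([-0.0142608 ,  0.0606268 ,  0.10285746]), array([3.71688555e-03, 9.99992888e-01, 6.38988449e-04]))
8 x [mm] [ 2.17  1.8  10.73] deg [-0.04 -0.   -0.  ]
[] []
```

View pics/f.png

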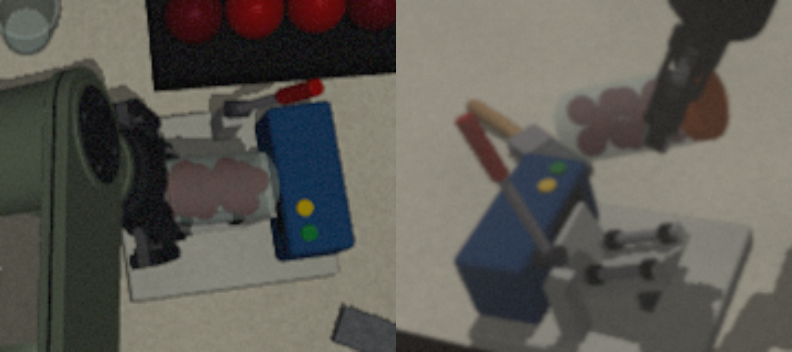

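The jar is held lid uphill above the cradle, in line with it, and the bar is still open. I move down to 30 mm above seated.

Call:
{"method": "drive_tool", "body": {"plan": "0.0022 0.0018 0.0107 0 0 0 0.05;0.0022 0.0018 0.0107 0 0 0 0.05;0.0022 0.0018 0.0107 0 0 0 0.05;0.0022 0.0018 0.0107 0 0 0 0.05;0.0022 0.0018 0.0107 0 0 0 0.05;0.0022 0.0018 0.0107 0 0 0 0.05;0.0022 0.0018 0.0107 0 0 0 0.05;0.0022 0.0018 0.0107 -0.3 0 0 0.05;0 0 0 0 0 0 0.05;0 0 0 0 0 0 0.05"}}

```text
t: 10.1
ee_pos: [0.5654, -0.0975, 0.1293]
eef_rot: [0.651, 0.727, -0.144, 0.163]
wrist_force: [-0.1, 0.0, -3.0]
opening: 0.0593
```

Run:
```python
from h import *
s=sensors.state(); print(s["t"],s["wrist_force"],s["opening"]); print(jar())
rows(*place(.008,.004),6)
a=cams.read_camera("top");b=cams.read_camera("scene")
# predicted outline check: base rim sides and body ends in both views
bb,aa=jar()
for n,im in(("top",a),("scene",b)):
    v=cv2.resize(im[110:270,290:470] if n=="top" else im[70:230,130:310],None,fx=2.2,fy=2.2); o=[290,110] if n=="top" else [130,70]
    ph=np.linspace(0,2*np.pi,40)
    for t in(0,.108):
        c=np.c_[.03*np.cos(ph),np.full(40,t),.03*np.sin(ph)]+bb
        for p in (proj(n,O+c@M.T)-o)*2.2: cv2.circle(v,tuple(int(k) for k in p),1,(0,255,0),-1)
    if n=="top": V=v
cv2.imwrite("pics/g.png",np.hstack([V,v]))
```

```text
10.1 [-0.09107913  0.04898684 -3.02095518] 0.05927610450004777
(array([0.00181405, 0.0139104 , 0.03157096]), array([-0.00409838,  0.99999076, -0.0012969 ]))
6 x [mm] [ 2.55 -0.26  3.92] deg [0.04 0.01 0.01]
```

View pics/g.png

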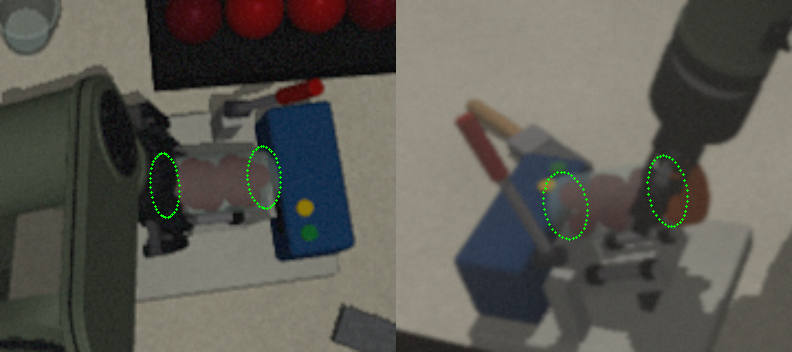

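The predicted outline matches the jar in both views, with the base end at about (275,180) in the top crop. I go down slowly now, watching the force.

Call:
{"method": "drive_tool", "body": {"plan": "0.0025 -0.0003 0.004 0 0 0 0.05;0.0025 -0.0003 0.004 0 0 0 0.05;0.0025 -0.0003 0.004 0 0 0 0.05;0.0025 -0.0003 0.004 0 0 0 0.05;0.0025 -0.0003 0.004 0 0 0 0.05;0.0025 -0.0003 0.004 0 0 0 0.05;0 0 0 0 0 0 0.05;0 0 0 0 0 0 0.05"}}

```text
t: 11.0
ee_pos: [0.5634, -0.0942, 0.1014]
eef_rot: [0.651, 0.727, -0.144, 0.163]
wrist_force: [0.2, 0.2, -3.3]
opening: 0.0587
```

Run:
```python
from h import *
s=sensors.state(); print(s["t"],s["wrist_force"],M.T@s["wrist_force"],s["wrist_torque"]); print(jar())
```

```text
11.0 [ 0.17375152  0.21762681 -3.25830978] [ 0.19643496 -0.93184089 -3.12845321] [0.44954102 0.07907049 0.01621893]
(array([0.0002877 , 0.0075993 , 0.00417612]), array([-0.00450412,  0.99998889, -0.00138778]))
```

Call:
{"method": "drive_tool", "body": {"plan": "0.0007 0 0.0007 0 0 0 0.05;0 0 0 0 0 0 0.05;0.0007 0 0.0007 0 0 0 0.05;0 0 0 0 0 0 0.05;0.0007 0 0.0007 0 0 0 0.05;0 0 0 0 0 0 0.05"}}

```text
t: 11.6
ee_pos: [0.5633, -0.0931, 0.0986]
eef_rot: [0.651, 0.727, -0.144, 0.163]
wrist_force: [0.3, 0.2, -2.6]
opening: 0.0588
```

Run:
```python
from h import *
s=sensors.state(); print(s["t"],s["wrist_force"],M.T@s["wrist_force"],s["wrist_torque"]); print(jar())
```

```text
11.6 [ 0.32684139  0.2461598  -2.64366959] [ 0.35172262 -0.71011188 -2.55508144] [0.47250542 0.04578717 0.05061943]
(array([0.0002263 , 0.00766431, 0.00120878]), array([-0.00445491,  0.99998927, -0.0012709 ]))
```

Call:
{"method": "drive_tool", "body": {"plan": "0.0007 0 0.0007 0 0 0 0.05;0 0 0 0 0 0 0.05;0.0007 0 0.0007 0 0 0 0.05;0 0 0 0 0 0 0.05"}}

```text
t: 12.0
ee_pos: [0.5634, -0.0926, 0.0973]
eef_rot: [0.651, 0.727, -0.144, 0.164]
wrist_force: [-0.2, 0.1, -0.3]
opening: 0.0589
```

Run:
```python
from h import *
s=sensors.state(); print(s["t"],M.T@s["wrist_force"],s["wrist_torque"]); print(jar())
```

```text
12.0 [-0.18095701  0.0162691  -0.29473629] [ 0.17362738  0.1504602  -0.15151518]
(array([ 0.00041082,  0.00762953, -0.00019123]), array([-0.00450031,  0.99998797, -0.00195318]))
```

It touches the wheels, since most of the weight is carried. Now I slide it downhill to the foot stop.

Call:
{"method": "drive_tool", "body": {"plan": "-0.001 0 0.001 0 0 0 0.05;-0.001 0 0.001 0 0 0 0.05;-0.001 0 0.001 0 0 0 0.05;-0.001 0 0.001 0 0 0 0.05;-0.0007 0 0.0007 0 0 0 0.05;0 0 0 0 0 0 0.05;0 0 0 0 0 0 0.05"}}

```text
t: 12.7
ee_pos: [0.5641, -0.099, 0.0948]
eef_rot: [0.651, 0.727, -0.144, 0.164]
wrist_force: [-1.1, -0.5, 0.5]
opening: 0.0591
```

Run:
```python
from h import *
s=sensors.state(); print(s["t"],M.T@s["wrist_force"],s["wrist_torque"]); print(jar())
```

```text
12.7 [-1.15193916 -0.15794656  0.6045012 ] [ 0.02198523  0.24988053 -0.19907686]
(array([ 0.00039385,  0.0007283 , -0.00032812]), array([-0.00446051,  0.99998835, -0.0018465 ]))
```

Call:
{"method": "drive_tool", "body": {"plan": "-0.0007 0 0.0007 0 0 0 0.05;0 0 0 0 0 0 0.05;-0.0007 0 0.0007 0 0 0 0.05;0 0 0 0 0 0 0.05;-0.0007 0 0.0007 0 0 0 0.05;0 0 0 0 0 0 0.05;0 0 0 0 0 0 0.05"}}

```text
t: 13.4
ee_pos: [0.5643, -0.0995, 0.0945]
eef_rot: [0.652, 0.727, -0.143, 0.163]
wrist_force: [-5.4, 10.3, 9.3]
opening: 0.0589
```

Run:
```python
from h import *
s=sensors.state(); print(s["t"],M.T@s["wrist_force"],s["wrist_torque"]); print(jar())
```

```text
13.4 [-4.28248996 13.33634693  5.03670599] [ 0.7850002   0.84064347 -0.60351487]
(array([ 0.00051944,  0.00015278, -0.00069515]), array([-0.00415652,  0.99999076,  0.00109637]))
```

It's against the foot stop: the axial force is 13 N, and the estimated base y is about 0. I ease the load and release.

Call:
{"method": "drive_tool", "body": {"plan": "0.0007 -0.0005 -0.0007 0 0 0 0.05;0 0 0 0 0 0 0.05;0 0 0 0 0 0 0.062;0 0 0 0 0 0 0.062;0 0 0 0 0 0 0.066;0 0 0 0 0 0 0.07;0 0 0 0 0 0 0.076;0 0 0 0 0 0 0.085;0 0 0 0 0 0 0.085;0 0 0 0 0 0 0.085"}}

```text
t: 14.4
ee_pos: [0.5637, -0.1007, 0.094]
eef_rot: [0.651, 0.727, -0.144, 0.163]
wrist_force: [1.4, -0.2, -0.0]
opening: 0.0849
```

Run:
```python
from h import *
s=sensors.state(); print(s["t"],M.T@s["wrist_force"],s["opening"],s["qpos"].round(2)); print(jar())
```

```text
14.4 [ 1.34842249 -0.3434626   0.10665088] 0.08492146465721553 [-0.1   0.35  1.74 -0.51  1.01  0.06]
(array([-0.00012705, -0.0010218 , -0.00055337]), array([-0.00452763,  0.99998882, -0.00136252]))
```

Call:
{"method": "drive_tool", "body": {"plan": "0 0 -0.008 0 0 0 0.085;0 0 -0.015 0 0 0 0.085;0 0 -0.025 0 0 0 0.085;0 0 -0.03 0 0 0 0.085;0 0 -0.03 0 0 0 0.085;0 0 -0.03 0 0 0 0.085;0 0 -0.03 0 0 0 0.085;0 0 -0.03 0 0 0 0.085;0 0 0 0 0 0 0.085"}}

```text
t: 15.3
ee_pos: [0.5568, -0.0151, 0.28]
eef_rot: [0.651, 0.727, -0.14, 0.168]
wrist_force: [0.4, -0.1, -0.6]
opening: 0.0849
```

Run:
```python
from h import *
s=sensors.state(); print(s["t"],s["ee_pos"],s["qpos"].round(2))
a=cams.read_camera("top");b=cams.read_camera("scene")
V=[]
for n,im in(("top",a),("scene",b)):
    o=np.array([290,110] if n=="top" else [130,70]); v=cv2.resize(im[o[1]:o[1]+160,o[0]:o[0]+180],None,fx=2.2,fy=2.2)
    ph=np.linspace(0,2*np.pi,40)
    for t in(0,.130):
        c=np.c_[.03*np.cos(ph),np.full(40,t),.03*np.sin(ph)]
        for p in (proj(n,O+c@M.T)-o)*2.2: cv2.circle(v,tuple(int(k) for k in p),1,(0,255,0),-1)
    V.append(v)
    print(n,[x for x in blobs(im,(4,130,60),(16,255,255))])
cv2.imwrite("pics/i.png",np.hstack(V))
```

```text
15.3 [ 0.55676624 -0.01510583  0.28001174] [ 0.06  0.14  1.58 -0.45  1.4   0.02]
top [([113, 123, 19, 3, 37], [122.7, 123.9]), ([33, 125, 34, 9, 63], [51.7, 126.6]), ([95, 124, 11, 7, 26], [99.6, 125.7]), ([110, 127, 31, 64, 240], [132.5, 157.0]), ([15, 130, 84, 23, 336], [54.6, 140.3]), ([98, 134, 25, 14, 86], [110.1, 139.9]), ([14, 160, 46, 20, 171], [34.5, 169.6]), ([83, 163, 26, 9, 67], [97.9, 167.0]), ([60, 164, 24, 8, 46], [71.9, 168.0]), ([108, 185, 20, 13, 44], [116.5, 193.2]), ([349, 186, 19, 27, 420], [358.3, 198.6]), ([12, 189, 22, 14, 68], [19.8, 196.4]), ([37, 190, 50, 14, 147], [59.5, 196.2]), ([90, 192, 15, 6, 35], [96.5, 195.4]), ([10, 203, 132, 42, 1270], [76.0, 230.5]), ([0, 239, 11, 6, 30], [4.7, 241.6])]
scene [([251, 156, 22, 27, 443], [261.6, 168.5])]
```

View pics/i.png

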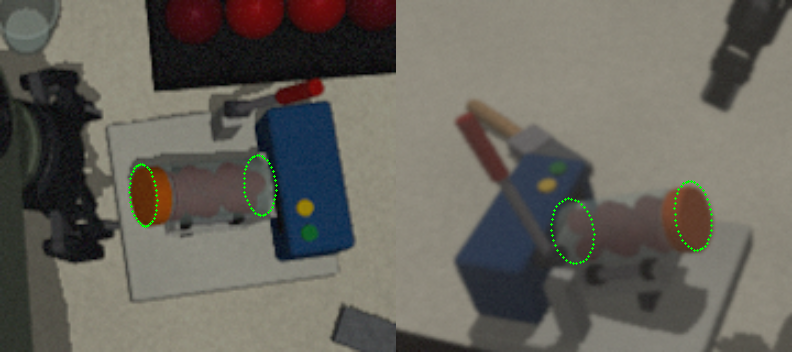

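The jar is seated: the lid and base line up with the predicted seated outline in both views, and the bar is still open. Next the fingers close and go over behind the bar on its +x side.

Run:
```python
from h import *
Q=tool(20.05); c=lambda x,z,y=35:O+M@np.array([x,y,z])/1e3
s=sensors.state(); via=np.array([.57,-.06,.36])
rows(via,Q,9); 
w=[c(115,250),c(110,136),c(90,136),c(42,123),c(7,91.5),c(-5,66),c(-8.5,49)]
print(np.round(w,3).tolist())
p=via
for k,n in zip(w,(9,6,2,6,6,4,3)): rows(k,Q,n,(p,Q)); p=k
```

```text
9 x [mm] [-5.99  1.24 -9.21] deg [0.04 5.02 0.01]
[[0.691, -0.22, 0.327], [0.682, -0.182, 0.22], [0.662, -0.184, 0.22], [0.614, -0.185, 0.208], [0.578, -0.178, 0.178], [0.565, -0.17, 0.154], [0.561, -0.165, 0.138]]
9 x [mm] [-19.24  11.47  -3.1 ] deg [0. 0. 0.]
6 x [mm] [ 0.   -0.83 19.  ] deg [0. 0. 0.]
2 x [mm] [ -0. -10.  -0.] deg [0. 0. 0.]
6 x [mm] [ 0.   -8.    2.17] deg [0. 0. 0.]
6 x [mm] [ 0.   -5.83  5.25] deg [0. 0. 0.]
4 x [mm] [ 0.   -3.    6.37] deg [0. 0. 0.]
3 x [mm] [ 0.   -1.17  5.67] deg [0. 0. 0.]
```

Call:
{"method": "drive_tool", "body": {"plan": "-0.006 0.0012 -0.0092 0 5 0 0;-0.006 0.0012 -0.0092 0 5 0 0;-0.006 0.0012 -0.0092 0 5 0 0;-0.006 0.0012 -0.0092 0 5 0 0;-0.006 0.0012 -0.0092 0 5 0 0;-0.006 0.0012 -0.0092 0 5 0 0;-0.006 0.0012 -0.0092 0 5 0 0;-0.006 0.0012 -0.0092 0 5 0 0;-0.006 0.0012 -0.0092 0 5 0 0;0 0 0 0 0 0 0", "squeeze": 20}}

```text
t: 16.4
ee_pos: [0.5691, -0.0641, 0.3562]
eef_rot: [0.659, 0.732, 0.116, -0.129]
wrist_force: [-0.1, 0.2, -0.3]
opening: -0.0001
```

Call:
{"method": "drive_tool", "body": {"plan": "-0.0192 0.0115 -0.0031 0 0 0 0;-0.0192 0.0115 -0.0031 0 0 0 0;-0.0192 0.0115 -0.0031 0 0 0 0;-0.0192 0.0115 -0.0031 0 0 0 0;-0.0192 0.0115 -0.0031 0 0 0 0;-0.0192 0.0115 -0.0031 0 0 0 0;-0.0192 0.0115 -0.0031 0 0 0 0;-0.0192 0.0115 -0.0031 0 0 0 0;-0.0192 0.0115 -0.0031 0 0 0 0;0 0 0 0 0 0 0;0 0 0 0 0 0 0"}}

```text
t: 17.5
ee_pos: [0.6907, -0.2194, 0.3245]
eef_rot: [0.657, 0.734, 0.116, -0.129]
wrist_force: [0.0, 0.3, 0.8]
opening: 0.0003
```

Run:
```python
from h import *
Q=tool(20.05); c=lambda x,z,y=35:O+M@np.array([x,y,z])/1e3
s=sensors.state(); print(s["t"],s["opening"],s["wrist_force"],(M.T@(s["ee_pos"]-O)*1e3).round(1),s["qpos"].round(2))
rows(c(110,136),Q,6)
```

```text
17.5 0.00032887148585791846 [0.01333948 0.28326155 0.76079313] [114.4  34.8 247.6] [-0.55  0.61  0.83  0.29  1.9  -0.59]
6 x [mm] [ 0.05 -0.73 18.6 ] deg [0.   0.02 0.01]
```

Call:
{"method": "drive_tool", "body": {"plan": "0 -0.0007 0.0186 0 0 0 0;0 -0.0007 0.0186 0 0 0 0;0 -0.0007 0.0186 0 0 0 0;0 -0.0007 0.0186 0 0 0 0;0 -0.0007 0.0186 0 0 0 0;0 -0.0007 0.0186 0 0 0 0;0 -0.01 0 0 0 0 0;0 -0.01 0 0 0 0 0;0 0 0 0 0 0 0;0 0 0 0 0 0 0"}}

```text
t: 18.5
ee_pos: [0.6636, -0.186, 0.2234]
eef_rot: [0.657, 0.734, 0.117, -0.126]
wrist_force: [0.0, 0.9, 0.3]
opening: -0.0
```

Run:
```python
from h import *
s=sensors.state(); print(s["t"],s["opening"],s["wrist_force"],(M.T@(s["ee_pos"]-O)*1e3).round(1))
a=cams.read_camera("top");b=cams.read_camera("scene")
cv2.imwrite("pics/j.png",np.hstack([cv2.resize(a[110:270,290:470],None,fx=2.2,fy=2.2),cv2.resize(b[70:230,130:310],None,fx=2.2,fy=2.2)]))
```

```text
18.5 -4.867167258603625e-05 [0.01622036 0.94112556 0.31146551] [ 91.1  34.1 140.2]
```

View pics/j.png

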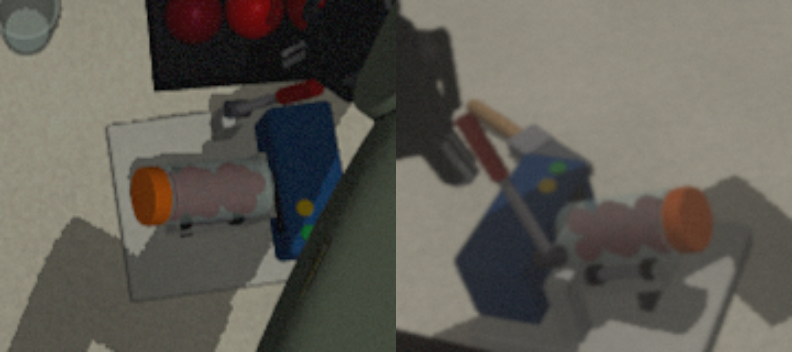

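The closed fingertips are at scene crop (460,170), just behind the sleeve and in its plane. Now I sweep along the closing arc.

Call:
{"method": "drive_tool", "body": {"plan": "0 -0.006 0.003 0 0 0 0;0 -0.007 0.002 0 0 0 0;0 -0.0072 0.0023 0 0 0 0;0 -0.0072 0.0025 0 0 0 0;0 -0.0072 0.0025 0 0 0 0;0 -0.0072 0.0025 0 0 0 0;0 -0.0072 0.0025 0 0 0 0;0 0 0 0 0 0 0"}}

```text
t: 19.4
ee_pos: [0.6125, -0.1846, 0.204]
eef_rot: [0.657, 0.734, 0.116, -0.128]
wrist_force: [-0.2, -0.2, -0.3]
opening: -0.0001
```

Run:
```python
from h import *
s=sensors.state(); print(s["t"],M.T@s["wrist_force"],(M.T@(s["ee_pos"]-O)*1e3).round(1))
Q=tool(20.05); c=lambda x,z,y=35:O+M@np.array([x,y,z])/1e3
rows(c(7,91.5),Q,6);rows(c(-5,66),Q,4,(c(7,91.5),Q))
b=cams.read_camera("scene"); 
for x in blobs(b,(0,140,50),(5,255,255))+blobs(b,(170,140,50),(180,255,255)): 
    if x[1][0]<300 and x[1][1]<230: print(x)
```

```text
19.4 [-0.21639231 -0.30541454 -0.1876623 ] [ 40.5  34.  119.6]
6 x [mm] [ 0.18 -5.58  4.69] deg [0.01 0.02 0.01]
4 x [mm] [ 0.   -3.    6.37] deg [0. 0. 0.]
```

```bash
cat >> h.py <<'E'
def red():
    for n in("scene","top"):
        im=cams.read_camera(n).astype(int); m=((im[...,2]>1.7*im[...,1])&(im[...,2]>1.7*im[...,0])&(im[...,2]>45)).astype(np.uint8)
        k,l,s,c=cv2.connectedComponentsWithStats(m)
        for th in (1.45,1.2,1.0,.8,.5,.2,0):
            q=proj(n,O+M@[.072-.1075*np.cos(th),.035,.039+.1075*np.sin(th)])[0]
            d=[(round(float(np.hypot(*(c[i]-q))),1),c[i].round(0).tolist(),int(s[i][4])) for i in range(1,k) if s[i][4]>15]
            print(n,th,q.round(0),sorted(d)[:2])
E
python3 -c "
from h import *
red()"
```

```text
scene 1.45 [169. 136.] [(20.6, [184.0, 123.0], 58), (91.2, [256.0, 162.0], 47)]
scene 1.2 [178. 129.] [(9.4, [184.0, 123.0], 58), (84.9, [256.0, 162.0], 47)]
scene 1.0 [186. 127.] [(4.4, [184.0, 123.0], 58), (78.7, [256.0, 162.0], 47)]
scene 0.8 [194. 127.] [(10.3, [184.0, 123.0], 58), (71.5, [256.0, 162.0], 47)]
scene 0.5 [205. 131.] [(22.7, [184.0, 123.0], 58), (59.3, [256.0, 162.0], 47)]
scene 0.2 [216. 140.] [(35.8, [184.0, 123.0], 58), (46.0, [256.0, 162.0], 47)]
scene 0 [222. 147.] [(37.4, [256.0, 162.0], 47), (44.7, [184.0, 123.0], 58)]
top 1.45 [426. 151.] [(24.4, [425.0, 176.0], 164), (41.7, [433.0, 110.0], 525)]
top 1.2 [426. 165.] [(10.6, [425.0, 176.0], 164), (55.4, [433.0, 110.0], 525)]
top 1.0 [425. 176.] [(0.2, [425.0, 176.0], 164), (66.1, [433.0, 110.0], 525)]
top 0.8 [423. 186.] [(10.3, [425.0, 176.0], 164), (65.9, [358.0, 199.0], 405)]
top 0.5 [418. 198.] [(23.4, [425.0, 176.0], 164), (59.4, [358.0, 199.0], 405)]
top 0.2 [411. 206.] [(33.3, [425.0, 176.0], 164), (53.0, [358.0, 199.0], 405)]
top 0 [406. 208.] [(38.1, [425.0, 176.0], 164), (48.5, [358.0, 199.0], 405)]
```

The bar has moved to about 1.0 rad, as planned. I continue.

Call:
{"method": "drive_tool", "body": {"plan": "0 -0.0056 0.0047 0 0 0 0;0 -0.0056 0.0047 0 0 0 0;0 -0.0056 0.0047 0 0 0 0;0 -0.0056 0.0047 0 0 0 0;0 -0.0056 0.0047 0 0 0 0;0 -0.0056 0.0047 0 0 0 0;0 -0.003 0.0064 0 0 0 0;0 -0.003 0.0064 0 0 0 0;0 -0.003 0.0064 0 0 0 0;0 -0.003 0.0064 0 0 0 0;0 0 0 0 0 0 0"}}

```text
t: 20.65
ee_pos: [0.5657, -0.1709, 0.1527]
eef_rot: [0.657, 0.734, 0.116, -0.129]
wrist_force: [1.2, 0.0, 0.6]
opening: 0.0
```

Run:
```python
from h import *
s=sensors.state(); print(s["t"],M.T@s["wrist_force"],(M.T@(s["ee_pos"]-O)*1e3).round(1))
red()
Q=tool(20.05);rows(O+M@[-.0085,.035,.049],Q,4)
```

```text
20.65 [1.19192116 0.10584771 0.59260392] [-4.5 34.  65. ]
scene 1.45 [169. 136.] [(49.7, [218.0, 134.0], 17), (91.3, [256.0, 164.0], 59)]
scene 1.2 [178. 129.] [(40.8, [218.0, 134.0], 17), (85.1, [256.0, 164.0], 59)]
scene 1.0 [186. 127.] [(33.4, [218.0, 134.0], 17), (79.1, [256.0, 164.0], 59)]
scene 0.8 [194. 127.] [(25.5, [218.0, 134.0], 17), (72.0, [256.0, 164.0], 59)]
scene 0.5 [205. 131.] [(13.1, [218.0, 134.0], 17), (59.8, [256.0, 164.0], 59)]
scene 0.2 [216. 140.] [(6.1, [218.0, 134.0], 17), (46.5, [256.0, 164.0], 59)]
scene 0 [222. 147.] [(13.6, [218.0, 134.0], 17), (37.7, [256.0, 164.0], 59)]
top 1.45 [426. 151.] [(41.1, [433.0, 111.0], 565), (55.3, [404.0, 100.0], 1126)]
top 1.2 [426. 165.] [(44.4, [411.0, 207.0], 177), (54.8, [433.0, 111.0], 565)]
top 1.0 [425. 176.] [(34.1, [411.0, 207.0], 177), (65.5, [433.0, 111.0], 565)]
top 0.8 [423. 186.] [(24.4, [411.0, 207.0], 177), (65.9, [358.0, 199.0], 402)]
top 0.5 [418. 198.] [(11.5, [411.0, 207.0], 177), (59.4, [358.0, 199.0], 402)]
top 0.2 [411. 206.] [(1.1, [411.0, 207.0], 177), (53.0, [358.0, 199.0], 402)]
top 0 [406. 208.] [(5.1, [411.0, 207.0], 177), (48.5, [358.0, 199.0], 402)]
4 x [mm] [ 0.34 -1.22  4.31] deg [0.04 0.05 0.02]
```

Call:
{"method": "drive_tool", "body": {"plan": "0 -0.001 0.004 0 0 0 0;0 -0.001 0.004 0 0 0 0;0 -0.001 0.004 0 0 0 0;0 -0.0005 0.003 0 0 0 0;0 0 0.0015 0 0 0 0;0 0 0 0 0 0 0;0 0 0 0 0 0 0"}}

```text
t: 21.45
ee_pos: [0.5628, -0.1665, 0.1385]
eef_rot: [0.657, 0.734, 0.116, -0.127]
wrist_force: [-0.0, 0.9, 0.0]
opening: 0.0001
```

Run:
```python
from h import *
s=sensors.state(); print(s["t"],M.T@s["wrist_force"],(M.T@(s["ee_pos"]-O)*1e3).round(1))
red()
```

```text
21.45 [ 0.05837424  0.81793274 -0.25801223] [-7.  33.6 50. ]
scene 1.45 [169. 136.] [(91.3, [256.0, 163.0], 60), (140.3, [131.0, 271.0], 7226)]
scene 1.2 [178. 129.] [(85.1, [256.0, 163.0], 60), (149.3, [131.0, 271.0], 7226)]
scene 1.0 [186. 127.] [(79.1, [256.0, 163.0], 60), (154.2, [131.0, 271.0], 7226)]
scene 0.8 [194. 127.] [(72.0, [256.0, 163.0], 60), (157.2, [131.0, 271.0], 7226)]
scene 0.5 [205. 131.] [(59.8, [256.0, 163.0], 60), (158.5, [131.0, 271.0], 7226)]
scene 0.2 [216. 140.] [(46.5, [256.0, 163.0], 60), (156.4, [131.0, 271.0], 7226)]
scene 0 [222. 147.] [(37.7, [256.0, 163.0], 60), (153.5, [131.0, 271.0], 7226)]
top 1.45 [426. 151.] [(41.1, [433.0, 111.0], 566), (55.3, [404.0, 100.0], 1124)]
top 1.2 [426. 165.] [(48.7, [406.0, 209.0], 165), (54.7, [433.0, 111.0], 566)]
top 1.0 [425. 176.] [(38.6, [406.0, 209.0], 165), (65.5, [433.0, 111.0], 566)]
top 0.8 [423. 186.] [(29.2, [406.0, 209.0], 165), (65.8, [358.0, 199.0], 406)]
top 0.5 [418. 198.] [(16.5, [406.0, 209.0], 165), (59.3, [358.0, 199.0], 406)]
top 0.2 [411. 206.] [(6.2, [406.0, 209.0], 165), (53.0, [358.0, 199.0], 406)]
top 0 [406. 208.] [(0.9, [406.0, 209.0], 165), (48.4, [358.0, 199.0], 406)]
```

Call:
{"method": "drive_tool", "body": {"plan": "0 0 0.001 0 0 0 0;0 0 0.001 0 0 0 0;0 0 0 0 0 0 0;0 0 0 0 0 0 0"}}

```text
t: 21.95
ee_pos: [0.5627, -0.1658, 0.1366]
eef_rot: [0.657, 0.734, 0.116, -0.127]
wrist_force: [0.9, -1.1, 0.1]
opening: -0.0
```

Call:
{"method": "drive_tool", "body": {"plan": "0 0 0.001 0 0 0 0;0 0 0 0 0 0 0;0 0 0 0 0 0 0"}}

```text
t: 22.25
ee_pos: [0.5627, -0.1655, 0.1357]
eef_rot: [0.657, 0.734, 0.116, -0.127]
wrist_force: [-0.5, -0.5, -0.4]
opening: -0.0002
```

Call:
{"method": "drive_tool", "body": {"plan": "0 0 0.001 0 0 0 0;0 0 0 0 0 0 0;0 0 0 0 0 0 0"}}

```text
t: 22.55
ee_pos: [0.5627, -0.1654, 0.1354]
eef_rot: [0.657, 0.734, 0.116, -0.127]
wrist_force: [-1.4, -1.4, 5.0]
opening: 0.0001
```

The bar is on its stop: the upward force is 5 N, and the fingertip height matches fully shut. I retreat and look.

Call:
{"method": "drive_tool", "body": {"plan": "0 0 -0.004 0 0 0 0;0 0 -0.015 0 0 0 0;0 0 -0.03 0 0 0 0;0 0 -0.03 0 0 0 0;0 0 -0.03 0 0 0 0;0 -0.02 -0.03 0 0 0 0;0 -0.03 -0.02 0 0 0 0;0 -0.03 0 0 0 0 0;0 -0.03 0 0 0 0 0;0 -0.03 0 0 0 0 0;0 0 0 0 0 0 0"}}

```text
t: 23.65
ee_pos: [0.4266, -0.2348, 0.2847]
eef_rot: [0.658, 0.733, 0.116, -0.127]
wrist_force: [1.2, -0.4, -0.3]
opening: -0.0002
```

Run:
```python
from h import *
s=sensors.state(); print(s["t"],s["wrist_force"],s["ee_pos"])
red()
a=cams.read_camera("top");b=cams.read_camera("scene"); V=[]
for n,im in(("top",a),("scene",b)):
    o=np.array([180,130] if n=="top" else [140,90]); v=cv2.resize(im[o[1]:o[1]+150,o[0]:o[0]+280],None,fx=1.9,fy=1.9); ph=np.linspace(0,2*np.pi,40)
    for t in(0,.130):
        for p in (proj(n,O+np.c_[.03*np.cos(ph),np.full(40,t),.03*np.sin(ph)]@M.T)-o)*1.9: cv2.circle(v,tuple(int(k) for k in p),1,(0,255,0),-1)
    for d in(.08,.135): cv2.circle(v,tuple(int(k) for k in ((proj(n,O+M@[.072-d,.035,.039])-o)*1.9)[0]),2,(255,255,0),-1)
    V.append(v)
    print(n,"green",[(x[1],onz(n,x[1],.13).round(3)) for x in blobs(im,(50,100,40),(80,255,255),60)])
print("white then/now",[cv2.absdiff(a,cv2.imread("pics/top0.png"))[185:235,175:215].mean(),cv2.absdiff(a,cv2.imread("pics/top0.png"))[160:200,250:290].mean()])
cv2.imwrite("pics/k.png",np.vstack(V))
```

```text
23.65 [ 1.23566094 -0.36813058 -0.33736696] [ 0.42660444 -0.23479534  0.28469519]
scene 1.45 [169. 136.] [(54.6, [222.0, 147.0], 123), (91.6, [256.0, 163.0], 71)]
scene 1.2 [178. 129.] [(47.8, [222.0, 147.0], 123), (85.4, [256.0, 163.0], 71)]
scene 1.0 [186. 127.] [(41.6, [222.0, 147.0], 123), (79.2, [256.0, 163.0], 71)]
scene 0.8 [194. 127.] [(34.8, [222.0, 147.0], 123), (72.1, [256.0, 163.0], 71)]
scene 0.5 [205. 131.] [(23.0, [222.0, 147.0], 123), (59.9, [256.0, 163.0], 71)]
scene 0.2 [216. 140.] [(9.7, [222.0, 147.0], 123), (46.6, [256.0, 163.0], 71)]
scene 0 [222. 147.] [(0.4, [222.0, 147.0], 123), (37.9, [256.0, 163.0], 71)]
top 1.45 [426. 151.] [(41.0, [434.0, 111.0], 562), (54.6, [461.0, 110.0], 406)]
top 1.2 [426. 165.] [(48.0, [405.0, 208.0], 189), (54.6, [434.0, 111.0], 562)]
top 1.0 [425. 176.] [(38.1, [405.0, 208.0], 189), (65.4, [434.0, 111.0], 562)]
top 0.8 [423. 186.] [(28.7, [405.0, 208.0], 189), (65.9, [358.0, 199.0], 407)]
top 0.5 [418. 198.] [(16.4, [405.0, 208.0], 189), (59.4, [358.0, 199.0], 407)]
top 0.2 [411. 206.] [(6.2, [405.0, 208.0], 189), (53.1, [358.0, 199.0], 407)]
top 0 [406. 208.] [(0.6, [405.0, 208.0], 189), (48.5, [358.0, 199.0], 407)]
top green [([267.4, 176.8], array([0.61 , 0.126, 0.13 ]))]
scene green [([346.2, 209.1], array([0.611, 0.118, 0.13 ]))]
white then/now [np.float64(7.281666666666666), np.float64(6.612708333333333)]
```

View pics/k.png

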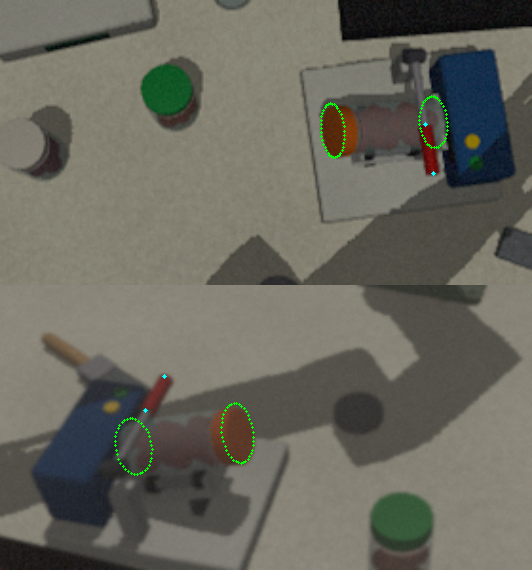

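The jar is still seated, with the lid on the predicted outline at (333,130) in the top crop. The sleeve ends match the predictions for a shut bar, the white and green jars stand where they were, and the arm is clear. I hand in.

```bash
python3 -c "
from plant import ticket
print(ticket.hand_in())"
```

```text
the job is handed in; nothing more can be done
None
```

I laid the orange-lidded jar in the cradle, lid uphill and base against the foot stop, swung the hold-down bar fully shut, and handed the job in at about 24 s of the 64 s. No verdict is reported.

**How it was done:** I gripped the jar at 45°, lifted and tilted it, and lowered it until the wheels took its weight. I then slid it downhill until the foot stop pushed back with about 13 N, and let go. With the fingers closed, I pushed the bar down along its arc until its end stop gave about 5 N, then moved the arm clear.

**Last checks:**
- **Jar:** its lid and base lie on the predicted seated outline in both camera views.
- **Bar:** the red sleeve is within about 1 pixel of the fully shut position in both views (0.2 rad would be 6 to 10 pixels off).
- **Other jars:** the green jar is within about 1 mm of its start. The white jar I checked by picture difference only, and it shows no visible change.
- **Robot:** it touches nothing; the wrist force is about 1 N, which is noise level.

**Disagreement:** the roller base's corners put the cradle about 20 mm farther downhill than the wheels did. I trusted the wheels. The foot-stop edge in the picture and the contact with the wheels and stop agreed with them to about 1 mm. No check failed.

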